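Put the sockets back on their tray in order of size

ROBOT

A 6-joint arm with a two-finger parallel gripper is mounted at the origin on the work surface. World frame = base frame: x ahead of the robot, y to its left, z up, the work surface at z = 0. Lengths are in m, angles in rad, forces in N, time in s.
With the tool pointing down it reaches from about 0.3 to 0.85 m from the base axis. Payload 5.4 kg.
Tool frame: the origin (TCP) lies on the centre line of the jaws, within the pads' length; the fingertips stand manip.finger_overhang ahead of it and the grasp point (between the pads) lies 11 mm behind it (manip.finger_overhang is the distance from the TCP to the fingertips, in m); z points along the fingers, y is the line along which they close (so a half turn about z gives the same grasp; the last joint's range is limited). The gripper opens to 85 mm and grips with 20 to 120 N. Pads are 22 mm wide; open, the fingers measure 114 mm over their backs; the gripper's body (76 mm by 85 mm) begins 54 mm behind the grasp point. The pads swing forward as they close: fully open they stand 13 mm farther back than shut.
Start: joints at [-1.543, 0.158, 1.597, -0, 1.386, -0.21], TCP at [0.135, -0.559, 0.239] pointing down, gripper open.
Joint ranges: [-2.91, 2.91], [-0.94, 2.29], [0.18, 2.7], [-1.29, 4.43], [0.17, 2.64], [-3, 3]. Speed limits (rad/s): [2.57, 2.57, 3.14, 3.14, 3.14, 3.14].

INTERFACE

Orientations are given as a rotation vector (axis times angle).
In Python, from station import manip, imaging, job gives the robot as it stands.
- The arm moves only by the shell command python3 -m pendant 'ROWS' [FORCE]. ROWS is JSON, one flat list of numbers, 7 for each row, row after row: the shift along the tool's x, y, z in cm, then the turn, a rotation vector about the tool's x, y, z in degrees, then the finger opening in cm, from 0 to 8.54. A call has exactly 10 rows; each row is the pose to reach, as a shift and turn from the pose commanded when the call began, along the tool's axes at that moment; what a row does not reach only later rows make up. A row lasts 1/8 s, in which the tool goes at most 62.5 mm and 10.7 degrees, less where a joint would pass 70% of its speed; a pose out of reach is approached as far as the arm can. A call with a gripper value outside its range is refused whole. The fingers move at their own pace and stop on an object; FORCE is the grip in N (left out, the last holds). Time passes only in rows, so rows that repeat a pose let the fingers close, or fill a call up. It gives the time, the measured TCP pose, the force, the opening and the grip force at its end, in the units of the state.
- manip.read_state(): the state, without advancing time (a new reading comes with each control period).
- imaging.get_image(name): name is "scene" or "top"; returns a dict with "color" (420x560x3 uint8, red, green, blue), "depth" (420x560 float32, m along the optical axis (not along the pixel's ray), 0 where there is no reading), "fx", "fy", "cx", "cy" (pixels), "k1" (the pictures are not rectified: a ray, as slopes to the right and down, at radius r is drawn at 1 + k1 r^2 times it, then the intrinsics apply), "pose" (4x4, takes a point from camera to world coordinates). Camera axes: x right, y down, z forward; pixel columns grow to the right and rows downward; lengths in m; the calibration is good to about 2 mm. A picture is of the moment at which its call begins.
- job.hand_in(): hands the job in; it is judged then, once.
The state is a dict: "t": time; "joint_pos": joint angles; "joint_vel": joint speeds; "effort": joint torques, N m; "ee_pos": TCP position; "eef_rot": TCP orientation; "contact_force": force on the tool from outside, world axes, zero at the start; "moment": the same for the moment, N m; "opening": finger opening in m; "grip_force": force on a finger pad.
Only numpy, scipy, OpenCV 4.12 (cv2) and the standard library are available. Lean on these libraries where they do the work, as an engineer would, in place of code of your own. Each camera call takes 0.05 s, during which the arm holds its last target. There are 200 camera calls.

TASK

A customer has left four big ratchet sockets scattered over the shop counter. Stand them back on the posts of the socket tray, one on each post, fully down on the tray, in order of size with the largest next to the carry handle and the smallest at the other end. Lower each one on rather than dropping it, knock no socket over, leave the loose tray standing where it is, and do not disturb the ratchet, tape measure, tin and carton.

Things in the scene. Friction and masses are not known exactly. Their poses are not given: they have to be found in the camera images.
- socket_22: The smallest of four round steel ratchet sockets, standing on its square-drive end. 50 mm tall; the top 22 mm or more is a cylinder 34 mm across with a 22 mm hexagon hole; the lower end is 36 mm across with a 19 mm square hole from below. About 0.2 kg. Origin: centre of the underside; z up along it; yaw does not matter.
- socket_30: The second smallest of four round steel ratchet sockets, standing on its square-drive end. 56 mm tall; the top 22 mm or more is a cylinder 43 mm across with a 30 mm hexagon hole; the lower end is 38 mm across with a 19 mm square hole from below. About 0.33 kg. Origin: centre of the underside; z up along it; yaw does not matter.
- socket_38: The second largest of four round steel ratchet sockets, standing on its square-drive end. 62 mm tall; the top 22 mm or more is a cylinder 52 mm across with a 38 mm hexagon hole; the lower end is 42 mm across with a 19 mm square hole from below. About 0.5 kg. Origin: centre of the underside; z up along it; yaw does not matter.
- socket_46: The largest of four round steel ratchet sockets, standing on its square-drive end. 68 mm tall; the top 22 mm or more is a cylinder 62 mm across with a 46 mm hexagon hole; the lower end is 44 mm across with a 19 mm square hole from below. About 0.72 kg. Origin: centre of the underside; z up along it; yaw does not matter.
- tray: Light loose black tray, plate 270 x 84 x 10 mm, flat carry handle (16 mm high) at one end, to 175 mm from centre. Four equal posts in a row, 13 mm thick, blunt taper to 36 mm above the counter; a socket drops over one with 3 mm play and rests on the plate. Origin: centre of the underside; x along the row to the handle; posts at x = -99, -33, 33, 99 mm, y = 0.
- ratchet: Bystander: big steel ratchet handle, 420 mm long, lying at the right of the work; head 60 mm across and 34 mm high with a 19 mm square drive stub on top (56 mm high in all), rubber grip. Origin: under the head's centre; x runs along the handle to the grip. Leave it where it lies.
- tape_measure: Bystander: yellow and black tape measure, 78 x 42 mm, 79 mm high, standing on the counter. Origin: centre of the underside. Leave it where it is.
- grease_tin: Bystander: small round tin with a green label, 84 mm across, 62 mm high. Origin: centre of the underside. Leave it where it is.
- carton: Bystander: open cardboard carton 110 x 190 mm full of upright yellow and orange plastic tool handles, about 125 mm high in all. Origin: centre of the underside. Leave it where it is.
Mind the look-alikes: they are no part of the job. What is shaped like the socket_46 but blue, orange or turquoise is not meant.

How it is judged:
At the end, for the whole second after the job is handed in: From the handle end, the posts carry the largest to the smallest socket in order, each within 8 mm of its post, upright within 6 degrees, its underside down on the plate within 4 mm, released and at rest; tray flat; tray and bystanders within 30 mm of where they stood (x of socket_22 in the frame of tray between -0.107 and -0.091 m and y of socket_22 in the frame of tray between -0.008 and 0.008 m and z of socket_22 in the frame of tray between 0.006 and 0.014 m and angle between each of socket_22, socket_30, socket_38, socket_46's own z axis and vertical below 0.1 rad and linear speed of each of socket_22, socket_30, socket_38, socket_46, tray below 0.02 m/s and angular speed of each of socket_22, socket_30, socket_38, socket_46 below 0.2 rad/s and contact force between the fingers and socket_22 below 0.1 N and x of socket_30 in the frame of tray between -0.041 and -0.025 m and y of socket_30 in the frame of tray between -0.008 and 0.008 m and z of socket_30 in the frame of tray between 0.006 and 0.014 m and contact force between the fingers and socket_30 below 0.1 N and x of socket_38 in the frame of tray between 0.025 and 0.041 m and y of socket_38 in the frame of tray between -0.008 and 0.008 m and z of socket_38 in the frame of tray between 0.006 and 0.014 m and contact force between the fingers and socket_38 below 0.1 N and x of socket_46 in the frame of tray between 0.091 and 0.107 m and y of socket_46 in the frame of tray between -0.008 and 0.008 m and z of socket_46 in the frame of tray between 0.006 and 0.014 m and contact force between the fingers and socket_46 below 0.1 N and angle between tray's own z axis and vertical below 0.06 rad and distance of each of tray, ratchet, tape_measure, grease_tin, carton from where it was at the start of the episode below 0.03 m); the robot touches nothing.
It fails at once if a socket is dropped onto the tray (falls on it faster than 0.6 m/s, as from 2 cm or more) ((linear speed of socket_22 above 0.6 m/s and horizontal distance between socket_22 and tray below 0.13 m and z of socket_22 in the frame of tray below 0.05 m and contact force between the fingers and socket_22 below 0.1 N) or (linear speed of socket_30 above 0.6 m/s and horizontal distance between socket_30 and tray below 0.13 m and z of socket_30 in the frame of tray below 0.05 m and contact force between the fingers and socket_30 below 0.1 N) or (linear speed of socket_38 above 0.6 m/s and horizontal distance between socket_38 and tray below 0.13 m and z of socket_38 in the frame of tray below 0.05 m and contact force between the fingers and socket_38 below 0.1 N) or (linear speed of socket_46 above 0.6 m/s and horizontal distance between socket_46 and tray below 0.13 m and z of socket_46 in the frame of tray below 0.05 m and contact force between the fingers and socket_46 below 0.1 N)).
It fails at once if a socket is knocked over (angle between any of socket_22, socket_30, socket_38, socket_46's own z axis and vertical above 0.8 rad).
It fails at once if the tray is shoved more than 30 mm from where it stood, or tipped (distance of tray from where it was at the start of the episode above 0.03 m or angle between tray's own z axis and vertical above 0.15 rad).
It fails at once if the ratchet, tape measure, tin or carton is shifted more than 30 mm (distance of any of ratchet, tape_measure, grease_tin, carton from where it was at the start of the episode above 0.03 m).
It also fails if it takes over 96 s, if anything falls off the work surface, if the arm or the gripper's body presses on something with over 40 N, if the wrist force passes 120 N, or if a joint passes its speed limit or range.

## Working session

There is one attempt and no reset: what is moved stays moved. The work goes in short steps, Python scripts to look and compute and a shell command to move; the robot and the scene stay as the last step left them, time stands still between calls to the robot, and variables do not carry over. Pictures are saved under pics/ and viewed, at most 14 in all, crops included, and the job is handed in when it is done.

```bash
mkdir -p pics; ls; python3 - <<'E'
from station import manip, imaging
import cv2, numpy as np
print(manip.finger_overhang, manip.read_state())
for n in("scene","top"):
    d=imaging.get_image(n); np.savez(""+n+"0.npz",**d)
    print(n,d["fx"],d["fy"],d["cx"],d["cy"],d["k1"],d["pose"].tolist())
    cv2.imwrite(f"pics/{n}0.png",cv2.resize(d["color"][:,:,::-1],(800,600),interpolation=cv2.INTER_CUBIC))
E
```

```text
pics
0.008 {'t': 0.0, 'joint_pos': array([-1.54311966e+00,  1.59044753e-01,  1.59827933e+00, -9.64491609e-06,
        1.38619358e+00, -2.10073621e-01]), 'joint_vel': array([-0.00063919,  0.00185461,  0.00017463, -0.00011583,  0.0007453 ,
       -0.00030826]), 'effort': array([-2.07805650e-03, -3.95999479e+01, -3.31431770e+01, -2.69023813e-04,
        8.49194272e-03, -1.05431661e-05]), 'ee_pos': array([ 0.13539648, -0.55821102,  0.23829571]), 'eef_rot': array([-3.11751670e+00, -3.72353644e-01, -2.60397341e-04]), 'contact_force': array([ 0.63306725, -0.56981086,  0.1462167 ]), 'moment': array([-0.05110131,  0.05535954,  0.00143336]), 'grip_force': 0.0, 'opening': 0.08523614268598512}
scene 380.31067992173803 380.31067992173803 278.3271890631831 205.20358207251073 -0.047877060180987294 [[-0.06159923002460728, 0.8676040724468597, -0.4934254840743426, 1.0392384782995006], [0.9981007294245201, 0.053884538792773426, -0.029856161865362194, 0.019592716195959477], [0.0006846770159260731, -0.4943274521536447, -0.8692755036607609, 1.0364743149224112], [0.0, 0.0, 0.0, 1.0]]
top 394.4475749075666 394.4475749075666 276.2515038260004 212.33570558235198 0.02270929988992021 [[-0.01278682591636512, -0.9951288891144149, 0.09774963495018994, 0.3248368114268604], [-0.9998780816648318, 0.013601252469285638, 0.007669924218844372, 0.010255431358822141], [-0.008962080631228409, -0.09763964349165548, -0.9951814815045456, 1.4414042939710592], [0.0, 0.0, 0.0, 1.0]]
```

View pics/scene0.png

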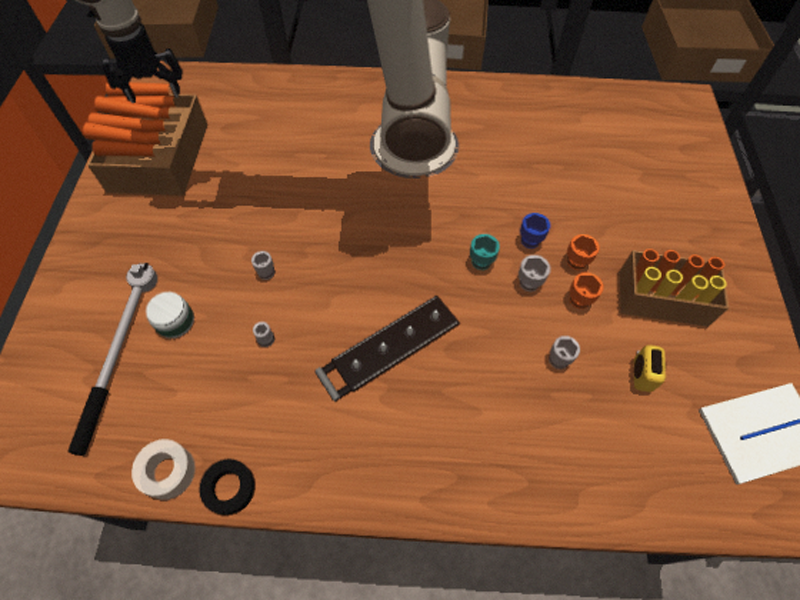

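View pics/top0.png

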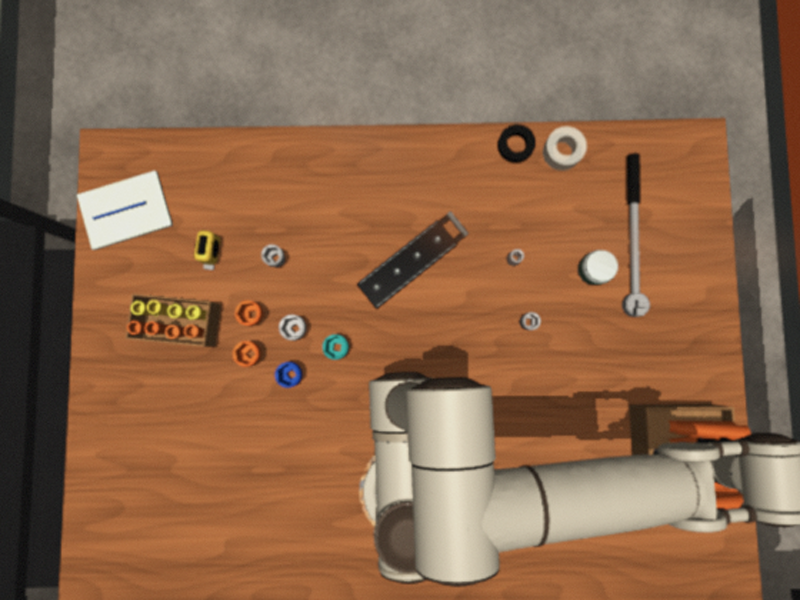

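The scene view shows the steel sockets at (534,272) [46], (565,351) [38], (262,264) [30] and (263,333) [22]. The tray is at (390,347), with its handle at (328,383). Objects that could be taken for socket_46 are teal (484,250), blue (535,229), orange (583,249) and orange (586,290). I choose the grey one at (534,272). Next I'll check the choice in a crop and measure.

```bash
cat > h.py <<'E'
import numpy as np, cv2
def K(d): return np.array([[d["fx"],0,d["cx"]],[0,d["fy"],d["cy"]],[0,0,1.]]), np.array([float(d["k1"]),0,0,0])
def cloud(d):
    k,D=K(d); h,w=d["depth"].shape
    uv=np.stack(np.meshgrid(np.arange(w),np.arange(h)),-1).reshape(-1,1,2).astype(float)
    n=cv2.undistortPoints(uv,k,D).reshape(-1,2); z=d["depth"].reshape(-1,1)
    P=np.hstack([n*z,z])@d["pose"][:3,:3].T+d["pose"][:3,3]
    P[z[:,0]==0]=np.nan
    return P.reshape(h,w,3)
def at_height(d,uv,zw):  # pixel (native) -> world on plane z=zw
    k,D=K(d); n=cv2.undistortPoints(np.array(uv,float).reshape(-1,1,2),k,D).reshape(-1,2)
    r=np.hstack([n,np.ones((len(n),1))])@d["pose"][:3,:3].T; o=d["pose"][:3,3]
    return o+r*((zw-o[2])/r[:,2:])
def project(d,P):
    k,D=K(d); T=np.linalg.inv(d["pose"]); return cv2.projectPoints(np.array(P,float).reshape(-1,1,3),cv2.Rodrigues(T[:3,:3])[0],T[:3,3],k,D)[0].reshape(-1,2)
E
python3 - <<'E'
from h import *
s=.7
for n,pts in (("scene",dict(s46=(534,268,.068,.031),s38=(565,348,.062,.026),s30=(262,258,.056,.0215),s22=(262,327,.05,.017))),("top",dict(s46=(292,327,.068,.031),s38=(273,255,.062,.026),s30=(531,321,.056,.0215),s22=(516,256,.05,.017)))):
    d=dict(np.load(n+"0.npz")); C=cloud(d)
    for k,(u,v,h,r) in pts.items():
        c=at_height(d,[(u*s,v*s)],h)[0]
        m=(np.linalg.norm(C[...,:2]-c[:2],axis=2)<r+.012)&(abs(C[...,2]-h)<.009)
        P=C[m][:,:2].astype(np.float32); (cc,rr)=cv2.minEnclosingCircle(P)
        print(n,k,c[:2].round(4),len(P),np.round(cc,4),round(rr,4),C[m][:,2].mean().round(4))
    print(n,"tray z etc"); 
    M=C[(C[...,2]>.004)&(C[...,2]<.016)&(C[...,0]>.38)&(C[...,0]<.72)&(abs(C[...,1])<.2)]
    print(len(M),cv2.minAreaRect(M[:,:2].astype(np.float32)))
d=dict(np.load("scene0.npz")); I=d["color"][:,:,::-1]
a=cv2.resize(I[145:265,320:430],(550,600),interpolation=cv2.INTER_CUBIC); cv2.imwrite("pics/crop46.png",a)
b=cv2.resize(I[200:285,215:330],(800,591),interpolation=cv2.INTER_CUBIC); cv2.imwrite("pics/croptray.png",b)
t=dict(np.load("top0.npz"))["color"][:,:,::-1]; cv2.imwrite("pics/croptop.png",cv2.resize(t[140:222,240:340],(800,656),interpolation=cv2.INTER_CUBIC)[:600])
E
```

```text
scene s46 [0.4106 0.2702] 148 [0.4071 0.273 ] 0.0318 0.0659
scene s38 [0.5893 0.3214] 139 [0.5879 0.3233] 0.0265 0.06
scene s30 [ 0.4136 -0.3121] 94 [ 0.416  -0.3149] 0.0227 0.0531
scene s22 [ 0.5749 -0.2833] 78 [ 0.5796 -0.2853] 0.0175 0.0477
scene tray z etc
2582 ((0.5493437647819519, -0.0014832019805908203), (0.3379364609718323, 0.3960413634777069), 0.04842137545347214)
top s46 [0.4051 0.2721] 106 [0.4052 0.2732] 0.0313 0.0671
top s38 [0.585  0.3213] 86 [0.5859 0.3247] 0.0267 0.0612
top s30 [ 0.4128 -0.3131] 64 [ 0.4139 -0.3139] 0.0222 0.0546
top s22 [ 0.576  -0.2832] 51 [ 0.5769 -0.2844] 0.0171 0.0494
top tray z etc
2574 ((0.5499390363693237, -0.000700339674949646), (0.3973929286003113, 0.33956852555274963), 89.94364929199219)
```

View pics/crop46.png

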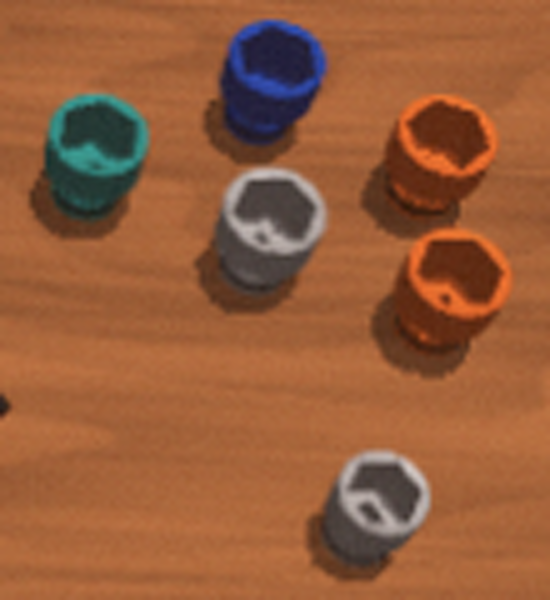

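View pics/croptray.png

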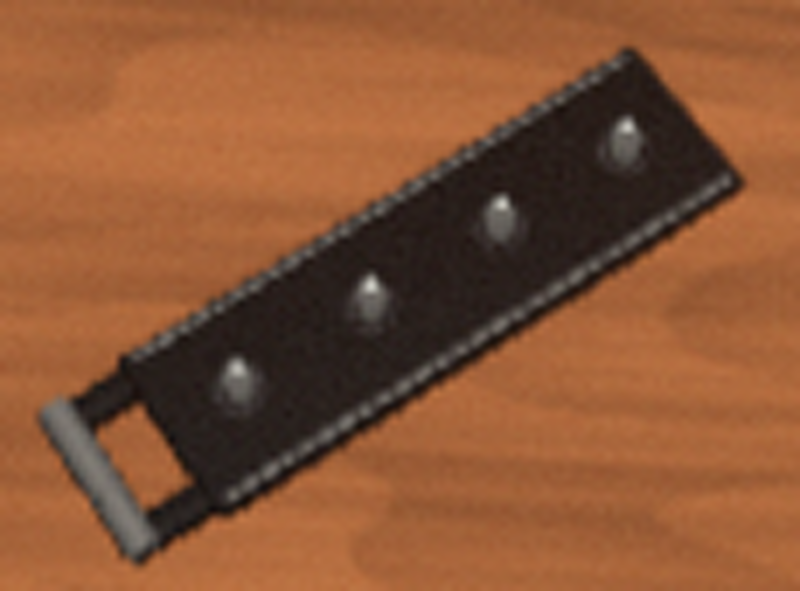

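View pics/croptop.png

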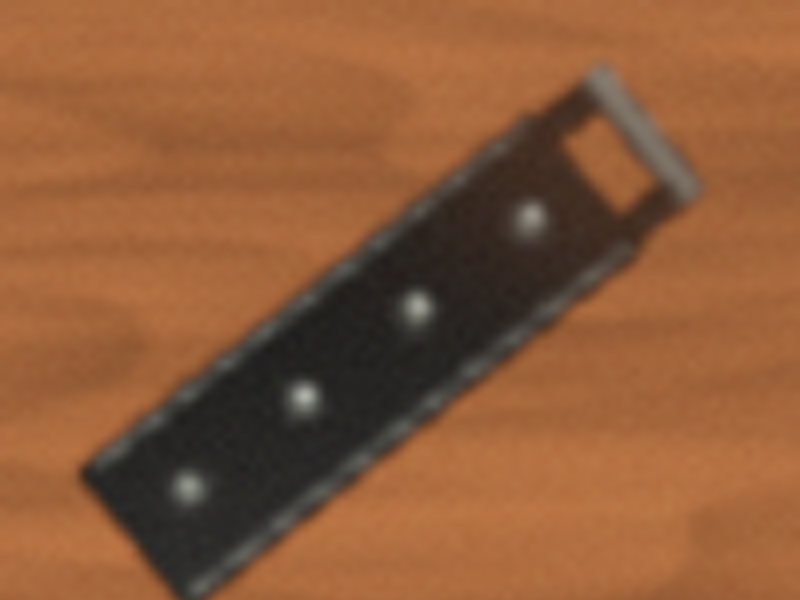

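The crops confirm the grey 46 stands between blue (above), teal (left) and the oranges (right). The post tips in croptray are at (238,362), (372,280), (502,200) and (627,120). In croptop they are at (531,216), (417,306), (303,397) and (188,488).

```bash
python3 - <<'E'
from h import *
s=dict(np.load("scene0.npz")); t=dict(np.load("top0.npz"))
A=(np.array([(238,362),(372,280),(502,200),(627,120)])+.5)/6.957-.5+[215,200]
B=(np.array([(531,216),(417,306),(303,397),(188,488)])+.5)/8-.5+[240,140]
for n,d,p,h in(("scene",s,A,.035),("top",t,B,.03)):
    W=at_height(d,p,h)[:,:2]; c=W.mean(0); x=np.array([99,33,-33,-99])/1e3
    dr=(x[:,None]*W).sum(0)/(x**2).sum(); print(n,W.round(4).tolist(),"c",c.round(4),"len",np.linalg.norm(dr).round(3),"ang",np.degrees(np.arctan2(dr[1],dr[0])).round(2))
    C=cloud(d); M=C[(C[...,2]>.02)&(C[...,2]<.045)&(np.linalg.norm(C[...,:2]-c,axis=2)<.12)]; 
    lab=np.argmin(np.linalg.norm(M[:,None,:2]-W[None],axis=2),1); print([(M[lab==i].mean(0).round(4).tolist(),(lab==i).sum()) for i in range(4)])
for k,uv in dict(teal=(484,246),blue=(535,223),or1=(583,244),or2=(586,284)).items(): print(k,at_height(s,[(uv[0]*.7,uv[1]*.7)],.068)[0,:2].round(3))
E
```

```text
scene [[0.627, -0.0891], [0.5871, -0.0373], [0.547, 0.0146], [0.5056, 0.066]] c [ 0.5667 -0.0115] len 0.995 ang -51.99
[([0.6326, -0.089, 0.029], np.int64(17)), ([0.5917, -0.0369, 0.0277], np.int64(16)), ([0.5518, 0.0144, 0.0278], np.int64(15)), ([0.5109, 0.0663, 0.0297], np.int64(14))]
top [[0.6291, -0.0888], [0.5884, -0.0364], [0.5475, 0.0158], [0.5068, 0.0682]] c [ 0.5679 -0.0103] len 1.005 ang -52.07
[([0.6274, -0.0873, 0.029], np.int64(12)), ([0.5866, -0.0379, 0.029], np.int64(11)), ([0.5464, 0.0145, 0.0296], np.int64(10)), ([0.5056, 0.0661, 0.0294], np.int64(11))]
teal [0.361 0.165]
blue [0.292 0.28 ]
or1 [0.342 0.381]
or2 [0.443 0.377]
```

```bash
cat > g.py <<'E'
import sys,numpy as np
from scipy.spatial.transform import Rotation as R
from station import manip
def go(x,y,z,yaw=127.95):
    s=manip.read_state(); r=R.from_rotvec(s["eef_rot"]); 
    T=R.from_euler("z",yaw,degrees=True)*R.from_euler("x",180,degrees=True)
    print("t",round(s["t"],2),"pos",s["ee_pos"].round(4),"open",round(s["opening"],4),"grip",round(s["grip_force"],1),"F",s["contact_force"].round(1))
    print("shift cm",(r.inv().apply(np.array([x,y,z])-s["ee_pos"])*100).round(2),"turn deg",np.degrees((r.inv()*T).as_rotvec()).round(2))
if __name__=="__main__": go(*map(float,sys.argv[1:]))
E
python3 -m pendant '[3.3,-1.72,0,0,0,-10.6,8.54, 6.6,-3.44,0,0,0,-21.2,8.54, 9.9,-5.16,0,0,0,-31.8,8.54, 13.2,-6.88,0,0,0,-42.4,8.54, 16.5,-8.6,0,0,0,-53,8.54, 19.8,-10.32,0,0,0,-63.6,8.54, 23.1,-12.04,0,0,0,-74.2,8.54, 26.4,-13.76,0,0,0,-84.8,8.54, 29.7,-15.48,0,0,0,-95.4,8.54, 33,-17.2,0,0,0,-106,8.54]' 60; python3 g.py .415 -.3145 .09; python3 g.py .415 -.3145 .034
```

```text
t: 1.35
ee_pos: [0.4163, -0.3128, 0.2389]
eef_rot: [-1.571, -2.72, -0.0]
contact_force: [-0.6, -0.8, 0.2]
opening: 0.0854
grip_force: 0.0
t 1.35 pos [ 0.4163 -0.3128  0.2389] open 0.0854 grip 0.0 F [-0.6 -0.8  0.2]
shift cm [-0.1  -0.19 14.89] turn deg [-0.   -0.04 -7.98]
t 1.35 pos [ 0.4163 -0.3128  0.2389] open 0.0854 grip 0.0 F [-0.6 -0.8  0.2]
shift cm [-0.1  -0.19 20.49] turn deg [-0.   -0.04 -7.98]
```

```bash
python3 -m pendant '[-0.1,-0.19,4,0,0,-8,8.54, -0.1,-0.19,9,0,0,-8,8.54, -0.1,-0.19,14,0,0,-8,8.54, -0.1,-0.19,18,0,0,-8,8.54, -0.1,-0.19,20.9,0,0,-8,8.54, -0.1,-0.19,20.9,0,0,-8,8.54, -0.1,-0.19,20.9,0,0,-8,3, -0.1,-0.19,20.9,0,0,-8,3, -0.1,-0.19,20.9,0,0,-8,3, -0.1,-0.19,20.9,0,0,-8,3]' 60; python3 g.py .5469 .015 .135
```

```text
t: 2.6
ee_pos: [0.4153, -0.3167, 0.0322]
eef_rot: [1.385, 2.817, -0.002]
contact_force: [-1.1, 1.4, 5.5]
opening: 0.0414
grip_force: 60.5
t 2.6 pos [ 0.4153 -0.3167  0.0322] open 0.0414 grip 60.5 F [-1.1  1.4  5.5]
shift cm [ 18.21  30.67 -10.33] turn deg [ 0.    0.16 -0.32]
```

```bash
python3 -m pendant '[0,0,-3,0,0,0,3, 0,0,-7,0,0,0,3, 2,3.5,-10.3,0,0,0,3, 5,8.4,-10.3,0,0,0,3, 8.4,14.1,-10.3,0,0,0,3, 11.8,19.8,-10.3,0,0,-0.3,3, 14.9,25,-10.3,0,0,-0.3,3, 17.2,29,-10.3,0,0,-0.3,3, 18.2,30.7,-10.3,0,0,-0.3,3, 18.2,30.7,-10.3,0,0,-0.3,3]'; python3 g.py .5469 .015 .085
```

```text
t: 3.85
ee_pos: [0.5463, 0.0167, 0.1331]
eef_rot: [-1.376, -2.824, 0.001]
contact_force: [-0.3, 0.7, -4.2]
opening: 0.0413
grip_force: 62.6
t 3.85 pos [0.5463 0.0167 0.1331] open 0.0413 grip 62.6 F [-0.3  0.7 -4.2]
shift cm [-0.17 -0.06  4.81] turn deg [-0.03 -0.01  0.1 ]
```

```bash
cat > look.py <<'E'
import sys; from h import *; from station import imaging
n,x0,x1,y0,y1=sys.argv[1],*map(int,sys.argv[2:6]); d=imaging.get_image(n); np.savez("cur_"+n+".npz",**d)
s=min(800/(x1-x0),600/(y1-y0)); print("scale",s)
cv2.imwrite(sys.argv[6],cv2.resize(d["color"][y0:y1,x0:x1,::-1],None,fx=s,fy=s,interpolation=cv2.INTER_CUBIC))
E
python3 -m pendant '[0,0,2.5,0,0,0,3, 0,0,5,0,0,0,3, 0,0,5,0,0,0,3,0,0,5,0,0,0,3,0,0,5,0,0,0,3,0,0,5,0,0,0,3,0,0,5,0,0,0,3,0,0,5,0,0,0,3,0,0,5,0,0,0,3,0,0,5,0,0,0,3]'; python3 look.py scene 200 340 180 285 pics/a.png; python3 g.py .5469 .015 .042
```

```text
t: 5.1
ee_pos: [0.5465, 0.0159, 0.0833]
eef_rot: [-1.379, -2.823, 0.0]
contact_force: [0.4, -0.4, -3.7]
opening: 0.0414
grip_force: 62.6
scale 5.714285714285714
t 5.15 pos [0.5465 0.0159 0.0833] open 0.0417 grip 62.6 F [-0.3  1.6 -3.6]
shift cm [-0.09 -0.02  4.13] turn deg [ 0.   -0.   -0.02]
```

View pics/a.png

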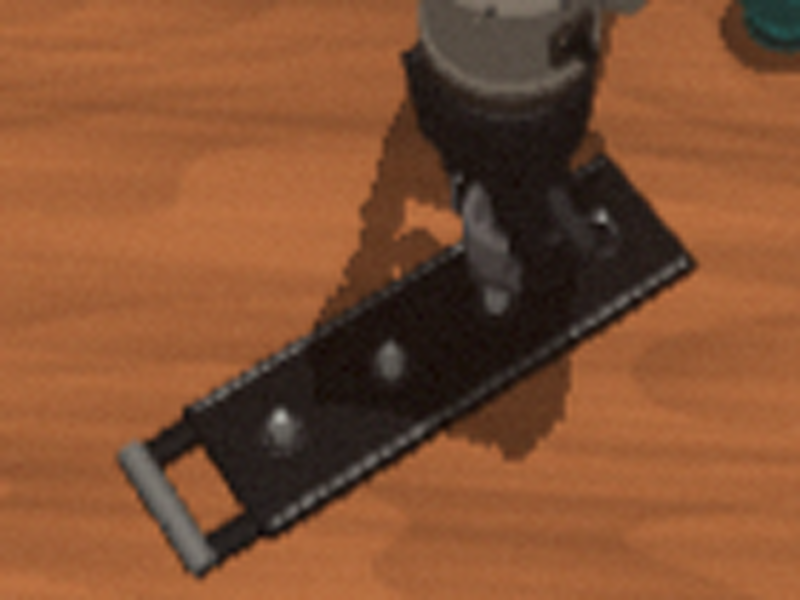

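The gripper is holding the socket_30 at (490,240), right over its post, whose base shows at (495,298). I'll lower it while watching the force.

```bash
python3 -m pendant '[-0.1,0,0.4,0,0,0,3, -0.1,0,0.8,0,0,0,3, -0.1,0,1.2,0,0,0,3, -0.1,0,1.5,0,0,0,3, -0.1,0,1.8,0,0,0,3, -0.1,0,2,0,0,0,3, -0.1,0,2.2,0,0,0,3, -0.1,0,2.4,0,0,0,3, -0.1,0,2.4,0,0,0,3, -0.1,0,2.4,0,0,0,3]'; python3 g.py .5469 .015 .0422
```

```text
t: 6.4
ee_pos: [0.5472, 0.015, 0.0594]
eef_rot: [1.379, 2.823, 0.0]
contact_force: [0.2, -0.0, -4.2]
opening: 0.0415
grip_force: 62.6
t 6.4 pos [0.5472 0.015  0.0594] open 0.0415 grip 62.6 F [ 0.2 -0.  -4.2]
shift cm [ 0.02 -0.03  1.72] turn deg [ 0.01  0.01 -0.03]
```

```bash
python3 -m pendant '[0,0,0.4,0,0,0,3, 0,0,0.8,0,0,0,3, 0,0,1.2,0,0,0,3, 0,0,1.5,0,0,0,3, 0,0,1.65,0,0,0,3, 0,0,1.7,0,0,0,3, 0,0,1.7,0,0,0,3, 0,0,1.7,0,0,0,3,0,0,1.7,0,0,0,3,0,0,1.7,0,0,0,3]'; python3 g.py .5469 .015 .0422
```

```text
t: 7.65
ee_pos: [0.5472, 0.0151, 0.0424]
eef_rot: [1.379, 2.823, 0.0]
contact_force: [0.2, 0.8, -3.9]
opening: 0.0416
grip_force: 62.6
t 7.65 pos [0.5472 0.0151 0.0424] open 0.0416 grip 62.6 F [ 0.2  0.8 -3.9]
shift cm [ 0.01 -0.02  0.02] turn deg [ 0.01  0.   -0.02]
```

```bash
python3 -m pendant '[0,0,0.15,0,0,0,3, 0,0,0.2,0,0,0,3, 0,0,0.2,0,0,0,3, 0,0,0.2,0,0,0,5, 0,0,0.2,0,0,0,6.5, 0,0,0.2,0,0,0,8, 0,0,-2,0,0,0,8, 0,0,-6,0,0,0,8, 0,0,-10,0,0,0,8, 0,0,-10,0,0,0,8]'; python3 g.py .578 -.285 .027
```

```text
t: 8.9
ee_pos: [0.5499, 0.0146, 0.1462]
eef_rot: [1.376, 2.816, 0.003]
contact_force: [0.2, -0.6, 0.0]
opening: 0.08
grip_force: 0.0
t 8.9 pos [0.5499 0.0146 0.1462] open 0.08 grip 0.0 F [ 0.2 -0.6  0. ]
shift cm [-25.28 -16.26  11.99] turn deg [ 0.3   0.34 -0.02]
```

```bash
python3 -m pendant '[-3,-1.9,0,0,0,0,8, -7.5,-4.7,0,0,0,0,8, -12.5,-7.8,0,0,0,0,8, -17.5,-11,0,0,0,0,8, -22,-13.8,0,0,0,0,8, -25,-15.7,0,0,0,0,8, -25.6,-16,1,0,0,0,8, -25.6,-16,4,0,0,0,8, -25.6,-16,6,0,0,0,8, -25.6,-16,6,0,0,0,8]'; python3 g.py .578 -.285 .027;python3 look.py top 230 380 130 242 pics/b.png
```

```text
t: 10.15
ee_pos: [0.5766, -0.283, 0.0791]
eef_rot: [-1.375, -2.818, -0.002]
contact_force: [-0.3, -0.5, -0.2]
opening: 0.0799
grip_force: 0.0
t 10.15 pos [ 0.5766 -0.283   0.0791] open 0.0799 grip 0.0 F [-0.3 -0.5 -0.2]
shift cm [-0.28 -0.01  5.21] turn deg [-0.09 -0.34  0.03]
scale 5.333333333333333
```

View pics/b.png

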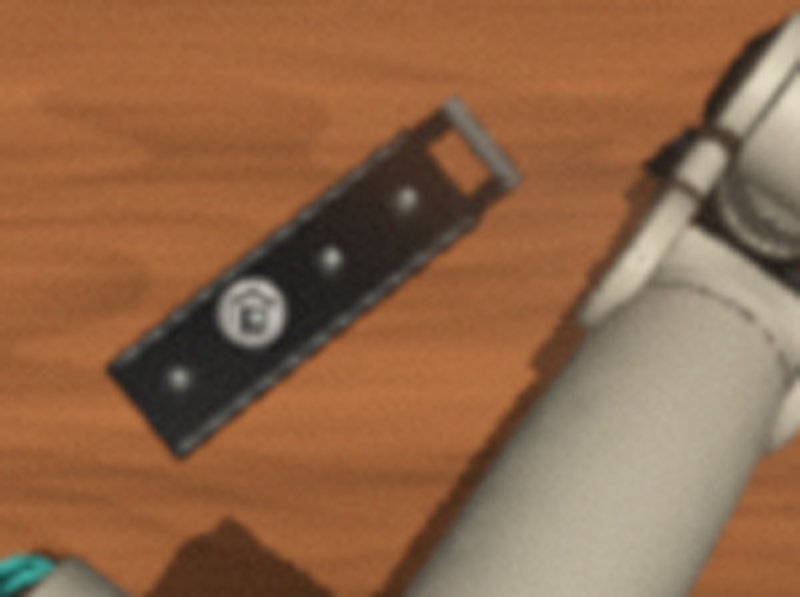

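Socket_30 stands on its post at (252,312), and the tray hasn't moved. Next is socket_22.

```bash
python3 -m pendant '[-0.2,0,2.5,0,0,0,8, -0.2,0,4.5,0,0,0,8, -0.2,0,5.2,0,0,0,8, -0.2,0,5.2,0,0,0,8, -0.2,0,5.2,0,0,0,2.4, -0.2,0,5.2,0,0,0,2.4, -0.2,0,5.2,0,0,0,2.4, -0.2,0,5.2,0,0,0,2.4, -0.2,0,5.2,0,0,0,2.4, -0.2,0,5.2,0,0,0,2.4]' 50; python3 g.py .5063 .067 .13
```

```text
t: 11.45
ee_pos: [0.58, -0.2873, 0.0312]
eef_rot: [1.378, 2.821, -0.001]
contact_force: [-1.3, 0.0, 5.3]
opening: 0.0324
grip_force: 50.2
t 11.45 pos [ 0.58   -0.2873  0.0312] open 0.0324 grip 50.2 F [-1.3  0.   5.3]
shift cm [32.46 15.97 -9.92] turn deg [ 0.01  0.09 -0.02]
```

```bash
python3 -m pendant '[0,0,-3,0,0,0,2.4, 0,0,-7,0,0,0,2.4, 3,1.5,-9.9,0,0,0,2.4, 8,4,-9.9,0,0,0,2.4, 13.5,6.6,-9.9,0,0,0,2.4, 19,9.4,-9.9,0,0,0,2.4, 24.5,12.1,-9.9,0,0,0,2.4, 29,14.3,-9.9,0,0,0,2.4, 32.2,15.9,-9.9,0,0,0,2.4, 32.2,15.9,-9.9,0,0,0,2.4]'; python3 g.py .5075 .0654 .083
```

```text
t: 12.7
ee_pos: [0.5054, 0.0672, 0.1283]
eef_rot: [-1.373, -2.823, 0.001]
contact_force: [0.7, -0.4, -1.9]
opening: 0.0326
grip_force: 50.1
t 12.7 pos [0.5054 0.0672 0.1283] open 0.0326 grip 50.1 F [ 0.7 -0.4 -1.9]
shift cm [-0.28  0.06  4.53] turn deg [-0.08 -0.11  0.19]
```

```bash
python3 -m pendant '[0,0,2,0,0,0,2.4, 0,0,4,0,0,0,2.4, 0,0,5,0,0,0,2.4, 0,0,5.2,0,0,0,2.4, 0,0,5.2,0,0,0,2.4, 0,0,5.2,0,0,0,2.4, 0,0,5.2,0,0,0,2.4, 0,0,5.2,0,0,0,2.4, 0,0,5.2,0,0,0,2.4, 0,0,5.2,0,0,0,2.4]'; python3 g.py .5075 .0654 .0412; python3 look.py scene 240 340 170 245 pics/c.png
```

```text
t: 13.95
ee_pos: [0.507, 0.0649, 0.0773]
eef_rot: [1.379, 2.823, -0.0]
contact_force: [-1.0, 1.0, -2.4]
opening: 0.0324
grip_force: 50.1
t 13.95 pos [0.507  0.0649 0.0773] open 0.0324 grip 50.1 F [-1.   1.  -2.4]
shift cm [0.01 0.07 3.61] turn deg [ 0.    0.   -0.02]
scale 8.0
```

View pics/c.png

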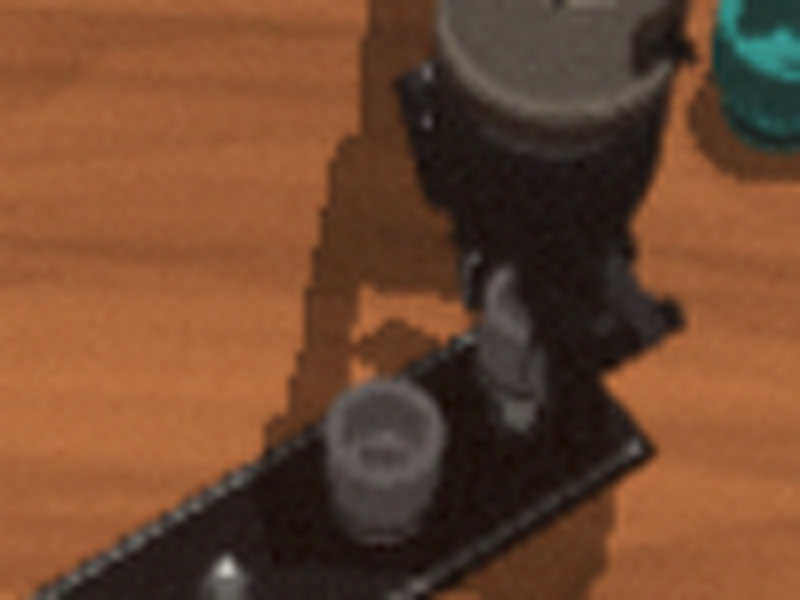

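Socket_22 hangs at (515,350), just above its post base at (518,415). Socket_30 is fully down at (385,460).

```bash
python3 -m pendant '[0,0.05,0.4,0,0,0,2.4, 0,0.05,0.8,0,0,0,2.4, 0,0.05,1.1,0,0,0,2.4, 0,0.05,1.3,0,0,0,2.4, 0,0.05,1.5,0,0,0,2.4, 0,0.05,1.7,0,0,0,2.4, 0,0.05,1.9,0,0,0,2.4, 0,0.05,2.1,0,0,0,2.4, 0,0.05,2.1,0,0,0,2.4, 0,0.05,2.1,0,0,0,2.4]'; python3 g.py .5075 .0654 .0412
```

```text
t: 15.25
ee_pos: [0.5075, 0.0653, 0.0564]
eef_rot: [1.379, 2.823, 0.0]
contact_force: [0.8, 0.1, -2.5]
opening: 0.0322
grip_force: 50.1
t 15.25 pos [0.5075 0.0653 0.0564] open 0.0322 grip 50.1 F [ 0.8  0.1 -2.5]
shift cm [0.01 0.01 1.52] turn deg [ 0.01  0.   -0.02]
```

```bash
python3 -m pendant '[0,0,0.4,0,0,0,2.4, 0,0,0.8,0,0,0,2.4, 0,0,1.1,0,0,0,2.4, 0,0,1.4,0,0,0,2.4, 0,0,1.55,0,0,0,2.4, 0,0,1.65,0,0,0,2.4, 0,0,1.7,0,0,0,2.4, 0,0,1.7,0,0,0,2.4,0,0,1.7,0,0,0,2.4,0,0,1.7,0,0,0,2.4]'; python3 g.py .5075 .0654 .0412
```

```text
t: 16.5
ee_pos: [0.5074, 0.0652, 0.0412]
eef_rot: [-1.378, -2.822, 0.001]
contact_force: [-9.3, 0.5, 16.0]
opening: 0.0328
grip_force: 52.1
t 16.5 pos [0.5074 0.0652 0.0412] open 0.0328 grip 52.1 F [-9.3  0.5 16. ]
shift cm [ 0.    0.02 -0.  ] turn deg [-0.07 -0.03  0.01]
```

```bash
python3 -m pendant '[0,0,0,0,0,0,4, 0,0,0,0,0,0,6, 0,0,0,0,0,0,8, 0,0,-2,0,0,0,8, 0,0,-6,0,0,0,8, 0,0,-9,0,0,0,8, 2,2.9,-11,0,0,0,8.4, 5,7.2,-11,0,0,0,8.4, 8.4,12,-11,0,0,0,8.4, 11.4,16.3,-11,0,0,0,8.4]'; python3 -m pendant '[2.6,3.8,0,0,0,0,8.4, 4.1,5.9,2,0,0,0,8.4, 4.1,5.9,5,0,0,0,8.4, 4.1,5.9,7,0,0,0,8.4, 4.1,5.9,7,0,0,0,8.4, 4.1,5.9,7,0,0,0,8.4,4.1,5.9,7,0,0,0,8.4,4.1,5.9,7,0,0,0,8.4,4.1,5.9,7,0,0,0,8.4,4.1,5.9,7,0,0,0,8.4]'; python3 g.py .587 .324 .036;python3 look.py top 230 350 130 220 pics/d.png
```

```text
t: 17.75
ee_pos: [0.5663, 0.2572, 0.1492]
eef_rot: [1.379, 2.823, 0.0]
contact_force: [-0.0, -0.6, 0.1]
opening: 0.0837
grip_force: 0.0
t: 19.0
ee_pos: [0.5873, 0.3239, 0.0794]
eef_rot: [1.379, 2.823, 0.0]
contact_force: [-0.7, -0.3, 0.8]
opening: 0.0838
grip_force: 0.0
t 19.0 pos [0.5873 0.3239 0.0794] open 0.0838 grip 0.0 F [-0.7 -0.3  0.8]
shift cm [ 0.02 -0.02  4.34] turn deg [ 0.01  0.   -0.03]
scale 6.666666666666667
```

View pics/d.png

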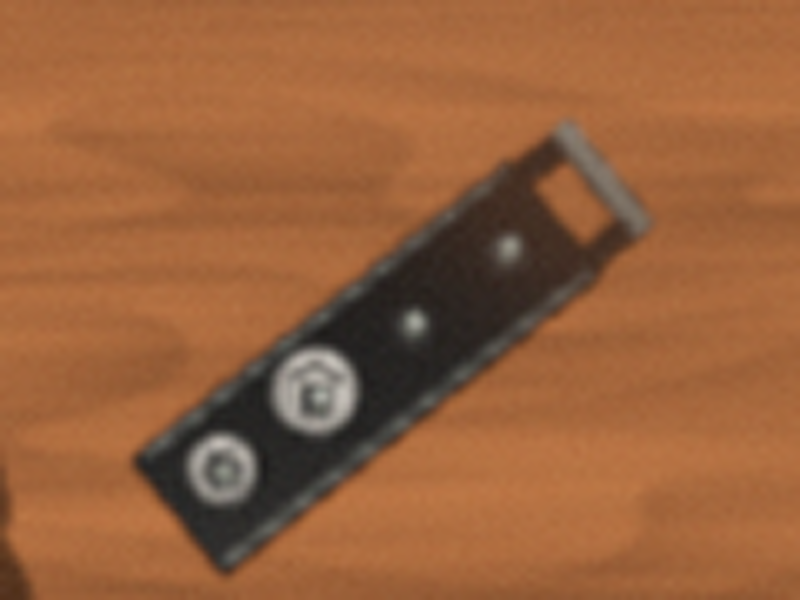

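Sockets 22 at (222,468) and 30 at (316,390) are both on their posts, and the tray is where it was. Now I'll grasp socket_38.

```bash
python3 -m pendant '[0,0,2,0,0,0,8.4, 0,0,4,0,0,0,8.4, 0,0,4.4,0,0,0,8.4, 0,0,4.4,0,0,0,8.4, 0,0,4.4,0,0,0,4, 0,0,4.4,0,0,0,4, 0,0,4.4,0,0,0,4, 0,0,4.4,0,0,0,4, 0,0,4.4,0,0,0,4, 0,0,4.4,0,0,0,4]' 60; python3 g.py .5875 -.037 .135
```

```text
t: 20.3
ee_pos: [0.5882, 0.3243, 0.0366]
eef_rot: [1.378, 2.821, 0.003]
contact_force: [0.4, 0.5, 6.2]
opening: 0.0503
grip_force: 63.5
t 20.3 pos [0.5882 0.3243 0.0366] open 0.0503 grip 63.5 F [0.4 0.5 6.2]
shift cm [-28.47 -22.24  -9.88] turn deg [ 0.13  0.04 -0.03]
```

```bash
python3 -m pendant '[0,0,-3,0,0,0,4, 0,0,-7,0,0,0,4, -2,-1.6,-10,0,0,0,4, -6,-4.7,-10,0,0,0,4, -10.5,-8.2,-10,0,0,0,4, -15,-11.7,-10,0,0,0,4, -19.5,-15.2,-10,0,0,0,4, -24,-18.7,-10,0,0,0,4, -27.2,-21.2,-10,0,0,0,4, -28.5,-22.2,-10,0,0,0,4]';  python3 -m pendant '[0,0,1,0,0,0,4, 0,0,3,0,0,0,4, 0,0,4,0,0,0,4, 0,0,4.5,0,0,0,4, 0,0,5,0,0,0,4, 0,0,5,0,0,0,4, 0,0,5,0,0,0,4, 0,0,5,0,0,0,4, 0,0,5,0,0,0,4, 0,0,5,0,0,0,4]'; python3 g.py .5875 -.037 .0466
```

```text
t: 21.55
ee_pos: [0.5858, -0.0393, 0.1335]
eef_rot: [-1.381, -2.818, 0.001]
contact_force: [1.0, 0.8, -6.0]
opening: 0.0505
grip_force: 64.4
t: 22.8
ee_pos: [0.5873, -0.0373, 0.0854]
eef_rot: [1.379, 2.823, 0.0]
contact_force: [0.9, 0.4, -5.3]
opening: 0.0507
grip_force: 64.4
t 22.8 pos [ 0.5873 -0.0373  0.0854] open 0.0507 grip 64.4 F [ 0.9  0.4 -5.3]
shift cm [0.02 0.03 3.88] turn deg [ 0.01  0.01 -0.03]
```

```bash
python3 -m pendant '[0,0,0.4,0,0,0,4, 0,0,0.8,0,0,0,4, 0,0,1.2,0,0,0,4, 0,0,1.4,0,0,0,4, 0,0,1.6,0,0,0,4, 0,0,1.8,0,0,0,4, 0,0,2,0,0,0,4, 0,0,2.2,0,0,0,4, 0,0,2.2,0,0,0,4, 0,0,2.2,0,0,0,4]'; python3 g.py .5875 -.037 .0466
```

```text
t: 24.05
ee_pos: [0.5873, -0.0373, 0.0634]
eef_rot: [1.379, 2.823, 0.0]
contact_force: [-0.1, -0.5, -5.0]
opening: 0.0506
grip_force: 64.4
t 24.05 pos [ 0.5873 -0.0373  0.0634] open 0.0506 grip 64.4 F [-0.1 -0.5 -5. ]
shift cm [0.02 0.03 1.68] turn deg [ 0.    0.   -0.03]
```

```bash
python3 -m pendant '[0,0,0.4,0,0,0,4, 0,0,0.8,0,0,0,4, 0,0,1.1,0,0,0,4, 0,0,1.4,0,0,0,4, 0,0,1.6,0,0,0,4, 0,0,1.7,0,0,0,4, 0,0,1.8,0,0,0,4, 0,0,1.8,0,0,0,4,0,0,1.8,0,0,0,4,0,0,1.8,0,0,0,4]'; python3 g.py .5875 -.037 .0466
```

```text
t: 25.3
ee_pos: [0.5873, -0.0373, 0.0465]
eef_rot: [-1.379, -2.823, 0.001]
contact_force: [-5.5, 1.2, 5.8]
opening: 0.0507
grip_force: 65.6
t 25.3 pos [ 0.5873 -0.0373  0.0465] open 0.0507 grip 65.6 F [-5.5  1.2  5.8]
shift cm [ 0.01  0.04 -0.01] turn deg [-0.03 -0.01 -0.02]
```

```bash
python3 -m pendant '[0,0,0,0,0,0,6, 0,0,0,0,0,0,7.5, 0,0,0,0,0,0,8.5, 0,0,-2,0,0,0,8.5, 0,0,-6,0,0,0,8.5, 0,0,-10,0,0,0,8.5, 3,0.4,-12,0,0,0,8.5, 8,1.1,-12,0,0,0,8.5, 13.5,1.8,-12,0,0,0,8.5, 19,2.6,-12,0,0,0,8.5]'; python3 -m pendant '[5.5,0.7,0,0,0,0,8.5, 11,1.5,0,0,0,0,8.5, 15,2,0,0,0,0,8.5, 16.6,2.2,0,0,0,0,8.5, 16.6,2.2,2,0,0,0,8.5, 16.6,2.2,5,0,0,0,8.5,16.6,2.2,6,0,0,0,8.5,16.6,2.2,6,0,0,0,8.5,16.6,2.2,6,0,0,0,8.5,16.6,2.2,6,0,0,0,8.5]'; python3 g.py .406 .273 .040;python3 look.py top 180 320 130 235 pics/e.png
```

```text
t: 26.55
ee_pos: [0.4906, 0.1298, 0.167]
eef_rot: [1.379, 2.82, 0.002]
contact_force: [0.4, 0.7, 0.0]
opening: 0.085
grip_force: 0.0
t: 27.8
ee_pos: [0.4072, 0.2732, 0.1064]
eef_rot: [1.379, 2.821, 0.002]
contact_force: [-1.1, -0.0, 0.6]
opening: 0.0849
grip_force: 0.0
t 27.8 pos [0.4072 0.2732 0.1064] open 0.0849 grip 0.0 F [-1.1 -0.   0.6]
shift cm [ 0.06 -0.12  6.64] turn deg [ 0.11  0.04 -0.03]
scale 5.714285714285714
```

View pics/e.png

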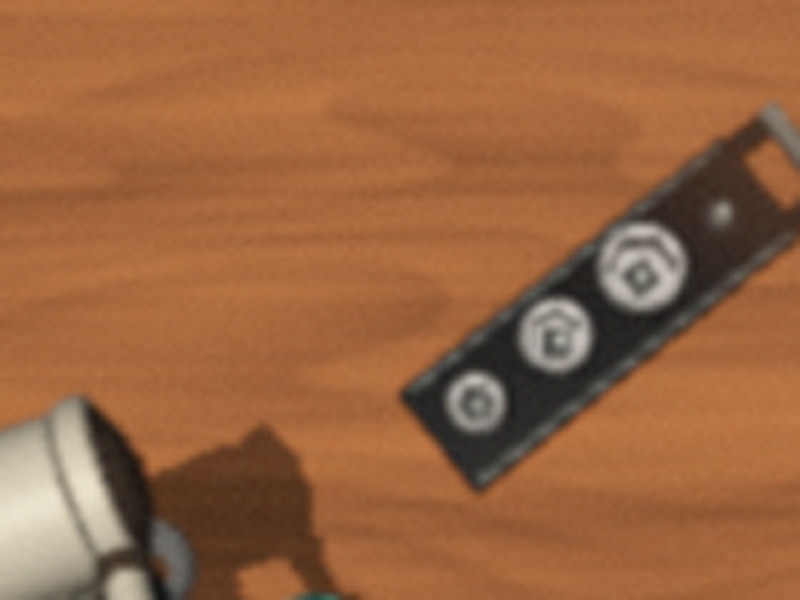

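Three sockets are seated at (475,402), (556,334) and (641,266), in the right order. Now I'll grasp socket_46.

```bash
python3 -m pendant '[0.05,-0.1,2.5,0,0,0,8.5, 0.05,-0.1,5,0,0,0,8.5, 0.05,-0.1,6.6,0,0,0,8.5, 0.05,-0.1,6.6,0,0,0,8.5, 0.05,-0.1,6.6,0,0,0,5, 0.05,-0.1,6.6,0,0,0,5, 0.05,-0.1,6.6,0,0,0,5, 0.05,-0.1,6.6,0,0,0,5, 0.05,-0.1,6.6,0,0,0,5, 0.05,-0.1,6.6,0,0,0,5]' 75; python3 g.py .6281 -.089 .14
```

```text
t: 29.1
ee_pos: [0.4067, 0.2734, 0.041]
eef_rot: [1.378, 2.821, 0.004]
contact_force: [-0.9, 0.9, 5.5]
opening: 0.06
grip_force: 81.6
t 29.1 pos [0.4067 0.2734 0.041 ] open 0.06 grip 81.6 F [-0.9  0.9  5.5]
shift cm [-42.2   -4.78  -9.88] turn deg [ 0.18  0.05 -0.02]
```

```bash
python3 -m pendant '[0,0,-3,0,0,0,5, 0,0,-7,0,0,0,5, -1,0,-11,0,0,0,5, -4,-0.4,-12,0,0,0,5, -8,-0.9,-12,0,0,0,5, -13,-1.5,-12,0,0,0,5, -18,-2,-12,0,0,0,5, -23,-2.6,-12,0,0,0,5, -28,-3.2,-12,0,0,0,5, -33,-3.7,-12,0,0,0,5]';  python3 -m pendant '[-4.5,-0.5,0,0,0,0,5, -7.8,-0.9,0,0,0,0,5, -9.2,-1.1,0,0,0,0,5, -9.2,-1.1,0,0,0,0,5, -9.2,-1.1,2,0,0,0,5, -9.2,-1.1,4,0,0,0,5, -9.2,-1.1,6,0,0,0,5, -9.2,-1.1,7,0,0,0,5,-9.2,-1.1,7,0,0,0,5,-9.2,-1.1,7,0,0,0,5]'; python3 g.py .6281 -.089 .051
```

```text
t: 30.35
ee_pos: [0.5783, -0.0115, 0.1577]
eef_rot: [-1.378, -2.82, 0.001]
contact_force: [1.0, 1.1, -5.9]
opening: 0.0597
grip_force: 85.8
t: 31.6
ee_pos: [0.6275, -0.0898, 0.0902]
eef_rot: [1.378, 2.821, 0.0]
contact_force: [-0.6, -0.0, -6.8]
opening: 0.0601
grip_force: 85.7
t 31.6 pos [ 0.6275 -0.0898  0.0902] open 0.0601 grip 85.7 F [-0.6 -0.  -6.8]
shift cm [0.04 0.09 3.92] turn deg [ 0.06  0.09 -0.02]
```

```bash
python3 -m pendant '[0,0.05,0.4,0,0,0,5, 0,0.05,0.8,0,0,0,5, 0,0.05,1.2,0,0,0,5, 0,0.05,1.4,0,0,0,5, 0,0.05,1.6,0,0,0,5, 0,0.05,1.8,0,0,0,5, 0,0.05,2,0,0,0,5, 0,0.05,2.2,0,0,0,5, 0,0.05,2.2,0,0,0,5, 0,0.05,2.2,0,0,0,5]'; python3 g.py .6281 -.089 .051
```

```text
t: 32.85
ee_pos: [0.6272, -0.0893, 0.0674]
eef_rot: [1.379, 2.823, 0.0]
contact_force: [0.6, 0.2, -7.1]
opening: 0.0602
grip_force: 85.7
t 32.85 pos [ 0.6272 -0.0893  0.0674] open 0.0602 grip 85.7 F [ 0.6  0.2 -7.1]
shift cm [-0.03  0.09  1.64] turn deg [ 0.01  0.01 -0.02]
```

```bash
python3 -m pendant '[0,0.05,0.4,0,0,0,5, 0,0.05,0.8,0,0,0,5, 0,0.05,1.1,0,0,0,5, 0,0.05,1.4,0,0,0,5, 0,0.05,1.6,0,0,0,5, 0,0.05,1.7,0,0,0,5, 0,0.05,1.75,0,0,0,5, 0,0.05,1.75,0,0,0,5,0,0.05,1.75,0,0,0,5,0,0.05,1.75,0,0,0,5]'; python3 g.py .6281 -.089 .051
```

```text
t: 34.1
ee_pos: [0.6276, -0.089, 0.0511]
eef_rot: [-1.379, -2.823, 0.0]
contact_force: [-5.4, 1.8, 3.8]
opening: 0.0602
grip_force: 86.9
t 34.1 pos [ 0.6276 -0.089   0.0511] open 0.0602 grip 86.9 F [-5.4  1.8  3.8]
shift cm [-0.03  0.04  0.01] turn deg [-0.02  0.   -0.01]
```

Seated, with contact shown. I'll release, lift and move clear.

```bash
python3 -m pendant '[0,0,0,0,0,0,7, 0,0,0,0,0,0,8.5, 0,0,0,0,0,0,8.5, 0,0,0,0,0,0,8.5, 0,0,-2,0,0,0,8.5, 0,0,-6,0,0,0,8.5, 0,0,-10,0,0,0,8.5, 0,0,-14,0,0,0,8.5, -4,-2,-16,0,0,0,8.5, -9,-5,-16,0,0,0,8.5]'; python3 -m pendant '[-5,-4,0,0,0,0,8.5, -10,-7,0,0,0,0,8.5, -14,-10,0,0,0,0,8.5, -14,-10,0,0,0,0,8.5,-14,-10,0,0,0,0,8.5,-14,-10,0,0,0,0,8.5,-14,-10,0,0,0,0,8.5,-14,-10,0,0,0,0,8.5,-14,-10,0,0,0,0,8.5,-14,-10,0,0,0,0,8.5]'; python3 look.py scene 160 360 160 310 pics/f.png; python3 - <<'E'
from h import *
d=dict(np.load("cur_scene.npz")); C=cloud(d)
for x,y,h,r in((.6281,-.089,.078,.031),(.5875,-.037,.072,.026),(.5469,.015,.066,.0215),(.5063,.067,.06,.017)):
    m=(np.linalg.norm(C[...,:2]-[x,y],axis=2)<r+.007)&(abs(C[...,2]-h)<.009); P=C[m]
    c,R=cv2.minEnclosingCircle(P[:,:2].astype(np.float32)); print(len(P),np.round(c,4),round(R,4),P[:,2].mean().round(4),"expected",h)
E
```

```text
t: 35.35
ee_pos: [0.6455, -0.1913, 0.2151]
eef_rot: [1.372, 2.818, 0.0]
contact_force: [0.7, -0.4, 0.2]
opening: 0.0851
grip_force: 0.0
t: 36.6
ee_pos: [0.6506, -0.3625, 0.2098]
eef_rot: [-1.379, -2.823, -0.0]
contact_force: [0.2, 0.3, -0.7]
opening: 0.085
grip_force: 0.0
scale 4.0
191 [ 0.6283 -0.0894] 0.0318 0.0759 expected 0.078
137 [ 0.5873 -0.0374] 0.0271 0.0696 expected 0.072
99 [0.5473 0.017 ] 0.0223 0.0636 expected 0.066
74 [0.5073 0.066 ] 0.0179 0.0573 expected 0.06
```

View pics/f.png

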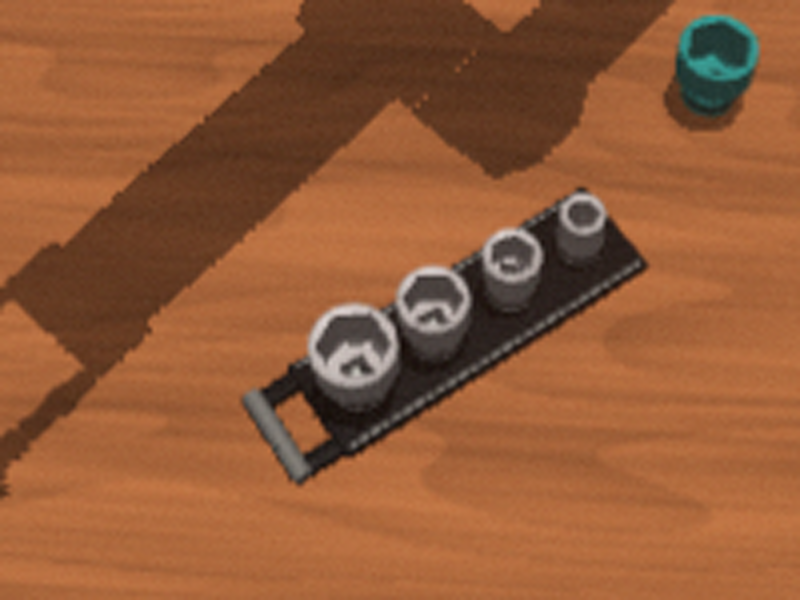

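All four sockets stand in order on the tray, from the largest at (352,350) beside the handle to the smallest at (582,215). Their top heights show the same roughly 2 mm camera bias as at the start, so they are seated.

```bash
python3 -c "
from station import job; print(job.hand_in())"
```

```text
the job is handed in; nothing more can be done
None
```

The job is handed in: all four sockets are seated on their posts, largest next to the handle to smallest at the other end, and the tray stayed where it was. I didn't re-measure the ratchet, tape measure, tin and carton afterwards, but no move went near them; the hand-in gave no verdict.

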